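# Unload the arbor fixture with its folding crank

## Robot

A 7-joint arm with a two-finger parallel gripper is mounted at the origin on the work surface. World frame = base frame: x ahead of the robot, y to its left, z up, the work surface at z = 0. Lengths are in m, angles in rad, forces in N, time in s.
With the tool pointing down it reaches from about 0.425 to 0.875 m from the base axis. Payload 9.9 kg.
Tool frame: the origin (TCP) lies midway between the tips of the shut fingers; the grasp point (between the pads) lies 19 mm behind it; z points along the fingers, y is the line along which they close (so a half turn about z gives the same grasp; the last joint's range is limited). The gripper opens to 85 mm and grips with 20 to 120 N. Pads are 22 mm wide; open, the fingers measure 114 mm over their backs; the gripper's body (76 mm by 85 mm) begins 54 mm behind the grasp point. The pads swing forward as they close: fully open they stand 13 mm farther back than shut.
Start: joints at [1.071, 0.576, 0.025, 1.437, -0.015, 1.129, -0.057], TCP at [0.273, -0.617, 0.231] pointing down, gripper open.
Joint ranges: [-2.76, 2.76], [-0.34, 2.15], [-1.52, 1.57], [0.19, 2.46], [-1.09, 4.23], [0.17, 1.99], [-2.82, 2.82]. Speed limits (rad/s): [2.22, 2.22, 3.01, 3.01, 3.14, 3.14, 3.14].

## Interface

Orientations are given as a rotation vector (axis times angle).
In Python, from plant import ctrl, viewer, order gives the robot as it stands.
- The arm moves only by the shell command python3 -m inch 'ROWS' [FORCE]. ROWS is JSON, one flat list of numbers, 5 for each row, row after row: the shift along the tool's x, y, z in m, then the turn about the tool's z in degrees, then the opening, from 0 (shut) to 1 (fully open). In form: [tx, ty, tz, roll, fingers, tx, ty, tz, roll, fingers, ...]. A call has 1 to 12 rows; each row is the pose to reach, as a shift and turn from the pose commanded when the call began, along the tool's axes at that moment; what a row does not reach only later rows make up. A row lasts 1/8 s, in which the tool goes at most 62.5 mm and 10.7 degrees, less where a joint would pass 70% of its speed; a pose out of reach is approached as far as the arm can. A call with a gripper value outside its range is refused whole. The fingers move at their own pace and stop on an object; FORCE is the grip in N (left out, the last holds). Time passes only in rows, so rows that repeat a pose let the fingers close. It gives the time, the measured TCP pose, the force, the opening and the grip force at its end, in the units of the state.
- ctrl.state(): the state, without advancing time (a new reading comes with each control period).
- viewer.camera(name): name is "side" or "top" or "wrist"; returns the picture (420x560x3 uint8, red, green, blue); there is no depth.
- viewer.camera_info(name): a dict with "vertical_fov" (degrees; the focal length in pixels is half the picture's height over the tangent of half this angle, whatever the lens; pixels are square), "cx", "cy" (the principal point, pixels), "R" (3x3) and "t" (3): a world point X has camera coordinates R X + t; the wrist camera has in their place "hand_eye" (4x4, takes a point from camera to tool coordinates, whose origin is the TCP and whose axes are the flange's). Camera axes: x right, y down, z forward; pixel columns grow to the right and rows downward; lengths in m; the calibration is good to about 2 mm. A picture is of the moment at which its call begins: read the wrist's pose just before it. camera_info takes no time and is no camera call.
- order.sign_off(): hands the job in; it is judged then, once.
The state is a dict: "clock": time; "joint_positions": joint angles; "dq": joint speeds; "joint_efforts": joint torques, N m; "ee_pos": TCP position; "eef_rot": TCP orientation; "ft_force": force on the tool from outside, world axes, zero at the start; "ft_torque": the same for the moment, N m; "grip_width": finger opening in m; "gripper_force": force on a finger pad.
Only numpy, scipy, OpenCV 4.12 (cv2) and the standard library are available. Lean on these libraries where they do the work, as an engineer would, in place of code of your own. Each camera call takes 0.05 s, during which the arm holds its last target. There are 200 camera calls.

## Task

Unload the clock arbors from the bench fixture: fold the crank's handle out until it stands up and wind the locking bar all the way back (counter-clockwise), before any arbor is drawn. Then draw every arbor out of its sleeve and lay them all down inside the black tray; after that wind the bar fully home with the handle still out, fold the handle flat again, and leave the other tools on the bench where they are.

Things in the scene. Friction and masses are not known exactly. Their poses are not given: they have to be found in the camera images.
- fixture: Arbor fixture, fixed to the bench: aluminium block 70 x 224 mm, 77 mm high. Origin on the bench below the middle of the row of sleeves; x points into the block (front face at x = -35 mm, arbors stick out there), y along the row to the crank, z up. Four bronze-rimmed level sleeves along x at y = -81, -27, 27, 81 mm, 55 mm up, bore 15.6 mm for 14 mm shafts; some are empty.
- bar_mid (a point): Middle of the steel locking bar along the block's front: 226 x 5 mm, 73.5 to 84.5 mm up, front face at fixture x = -48 mm. Four teeth 16 mm wide hang down to 65.5 mm up, one in front of each arbor's flange, so no arbor can be drawn. The crank shifts the bar along fixture +y, 5.4 mm per rad; at 27 mm the teeth stand between the arbors and the flanges pass.
- crank_axis (a point): Point on the crank's upright axis at mid-thickness of its flat 14 x 8 mm arm (fixture x = 0, y = 187 mm, 94 mm above the bench); axes as the fixture's. Below it the grey gearbox, 84 x 88 mm, 72 mm high, with a 32 mm round boss up to 78 mm.
- crank (a joint): Crank angle, rad, counter-clockwise from above positive, stops at 0 and 5.0. 0: bar home (locked), arm along the fixture's -x; 5.0: bar fully back. About 0.1 N m of friction holds it anywhere; it starts within 0.25 of home.
- handle (a joint): Fold angle of the handle, rad: 0 folded flat along the arm, knob close to the crank axis; 1.57 (a stop) upright at the arm's end. Starts at 0 to 0.2; friction of about 0.05 N m holds it where left. The fold hinge is level and square to the arm.
- fold_pivot (a point): On the fold hinge's axis, at the outer end of the crank arm: 52 mm from the crank axis, 108 mm above the bench. x points from the arm's outer end towards the crank axis, y along the fold hinge, z up; turns with the crank.
- knob_center (a point): Centre of the black ball knob, 24 mm diameter, on an 8 mm rod, 40 mm from the fold pivot; x points from pivot to knob. Folded: 12 mm from the crank axis, 108 mm above the bench, 30 mm free height below it beside the arm; upright: 148 mm above the bench, 52 mm from the axis. The ball spins freely on its rod, so a gripper that keeps its heading can lead it round in a circle.
- tray: Loose black plastic parts tray, 170 x 220 mm outside, rim 18 mm high, walls and floor 5 mm, 0.7 kg, empty at the start. Origin at the middle of its underside, x along the short side, y along the long side, z up.
- arbor0_grip (a point): Clock arbor of the sleeve at fixture y = -81 mm (None: empty). 116 mm, about 0.16 kg: brass grip 18 mm diameter x 60, square steel flange 30 x 30 x 6, steel shaft 14 mm diameter x 50. This point is on its axis, 26 mm from the grip's outer end, 34 mm from the flange; x runs from grip to shaft. Sleeved: level, 54 mm above the bench, flange against the block; free once drawn 52 mm.
- arbor0_foot (a point): End of that arbor's thin shaft, on the axis, 90 mm from its grip point.
- arbor1_grip (a point): Clock arbor of the sleeve at fixture y = -27 mm (None: empty). 116 mm, about 0.16 kg: brass grip 18 mm diameter x 60, square steel flange 30 x 30 x 6, steel shaft 14 mm diameter x 50. This point is on its axis, 26 mm from the grip's outer end, 34 mm from the flange; x runs from grip to shaft. Sleeved: level, 54 mm above the bench, flange against the block; free once drawn 52 mm.
- arbor1_foot (a point): End of that arbor's thin shaft, on the axis, 90 mm from its grip point.
- arbor2_grip (a point): Clock arbor of the sleeve at fixture y = 27 mm (None: empty). 116 mm, about 0.16 kg: brass grip 18 mm diameter x 60, square steel flange 30 x 30 x 6, steel shaft 14 mm diameter x 50. This point is on its axis, 26 mm from the grip's outer end, 34 mm from the flange; x runs from grip to shaft. Sleeved: level, 54 mm above the bench, flange against the block; free once drawn 52 mm.
- arbor2_foot (a point): End of that arbor's thin shaft, on the axis, 90 mm from its grip point.
- arbor3_grip (a point): Clock arbor of the sleeve at fixture y = 81 mm (None: empty). 116 mm, about 0.16 kg: brass grip 18 mm diameter x 60, square steel flange 30 x 30 x 6, steel shaft 14 mm diameter x 50. This point is on its axis, 26 mm from the grip's outer end, 34 mm from the flange; x runs from grip to shaft. Sleeved: level, 54 mm above the bench, flange against the block; free once drawn 52 mm.
- arbor3_foot (a point): End of that arbor's thin shaft, on the axis, 90 mm from its grip point.
- loupe: Bystander: black eye loupe, 36 mm wide, 30 mm high; origin at its underside. To be left alone.
- puck: Bystander: black rubber disc, 72 mm diameter, 20 mm high; origin at its underside. To be left alone.
- tweezers: Bystander: steel tweezers, 125 mm long, along x; origin at its underside. To be left alone.
- movement: Bystander: watch movement in a holder, 50 x 30 mm, 21 mm high; origin at its underside. To be left alone.
- driver: Bystander: small screwdriver, 130 mm long; origin at its underside. To be left alone.
- card: Bystander: small white box, 90 x 35 x 12 mm; origin at its underside. To be left alone.
There are look-alikes about, which are no part of the job. Leave any pink or purple look-alike of the part that bears arbor0_grip alone.

How it is judged:
On the way, in this order (a step that is already met when the one before it is completed fails the run):
1. the crank handle is folded out upright (over 1.35 rad), the bar still at home (crank below 0.8 rad) (value of joint handle above 1.35 rad and value of joint crank below 0.8 rad), for 0.2 s.
2. the bar is wound back (crank beyond 4.6 rad) with the handle out, all arbors still in their sleeves (value of joint crank above 4.6 rad and value of joint handle above 1.1 rad and x of each of arbor0_foot, arbor1_foot, arbor2_foot, arbor3_foot in the frame of fixture above -0.02 m), for 0.2 s.
3. every arbor lies in the tray (x of arbor0_grip in the frame of tray between -0.08 and 0.08 m and y of arbor0_grip in the frame of tray between -0.105 and 0.105 m and z of each of arbor0_grip, arbor0_foot, arbor1_grip, arbor1_foot, arbor2_grip, arbor2_foot, arbor3_grip, arbor3_foot in the frame of tray below 0.034 m and x of arbor0_foot in the frame of tray between -0.08 and 0.08 m and y of arbor0_foot in the frame of tray between -0.105 and 0.105 m and x of arbor1_grip in the frame of tray between -0.08 and 0.08 m and y of arbor1_grip in the frame of tray between -0.105 and 0.105 m and x of arbor1_foot in the frame of tray between -0.08 and 0.08 m and y of arbor1_foot in the frame of tray between -0.105 and 0.105 m and x of arbor2_grip in the frame of tray between -0.08 and 0.08 m and y of arbor2_grip in the frame of tray between -0.105 and 0.105 m and x of arbor2_foot in the frame of tray between -0.08 and 0.08 m and y of arbor2_foot in the frame of tray between -0.105 and 0.105 m and x of arbor3_grip in the frame of tray between -0.08 and 0.08 m and y of arbor3_grip in the frame of tray between -0.105 and 0.105 m and x of arbor3_foot in the frame of tray between -0.08 and 0.08 m and y of arbor3_foot in the frame of tray between -0.105 and 0.105 m and linear speed of each of arbor0, arbor1, arbor2, arbor3 below 0.03 m/s), for 0.3 s.
4. the bar is wound home (crank below 0.3 rad) with the handle still out (value of joint crank below 0.3 rad and value of joint handle above 1.1 rad), for 0.2 s.
At the end, for the whole second after the job is handed in: All arbors lie at rest inside the tray (both grip point and foot within its walls and less than 34 mm above its underside), the crank is home (below 0.4 rad) and its handle folded flat (below 0.3 rad) (value of joint handle below 0.3 rad and value of joint crank below 0.4 rad and x of arbor0_grip in the frame of tray between -0.08 and 0.08 m and y of arbor0_grip in the frame of tray between -0.105 and 0.105 m and z of each of arbor0_grip, arbor0_foot, arbor1_grip, arbor1_foot, arbor2_grip, arbor2_foot, arbor3_grip, arbor3_foot in the frame of tray below 0.034 m and x of arbor0_foot in the frame of tray between -0.08 and 0.08 m and y of arbor0_foot in the frame of tray between -0.105 and 0.105 m and x of arbor1_grip in the frame of tray between -0.08 and 0.08 m and y of arbor1_grip in the frame of tray between -0.105 and 0.105 m and x of arbor1_foot in the frame of tray between -0.08 and 0.08 m and y of arbor1_foot in the frame of tray between -0.105 and 0.105 m and x of arbor2_grip in the frame of tray between -0.08 and 0.08 m and y of arbor2_grip in the frame of tray between -0.105 and 0.105 m and x of arbor2_foot in the frame of tray between -0.08 and 0.08 m and y of arbor2_foot in the frame of tray between -0.105 and 0.105 m and x of arbor3_grip in the frame of tray between -0.08 and 0.08 m and y of arbor3_grip in the frame of tray between -0.105 and 0.105 m and x of arbor3_foot in the frame of tray between -0.08 and 0.08 m and y of arbor3_foot in the frame of tray between -0.105 and 0.105 m and linear speed of each of arbor0, arbor1, arbor2, arbor3 below 0.02 m/s); the robot touches nothing.
It fails at once if a bystander is moved by more than 40 mm (distance of any of loupe, puck, tweezers, movement, driver, card from where it was at the start of the episode above 0.04 m).
Of arbor0, arbor1, arbor2, arbor3 only 2 to 4 are there at a start; the rules pass over those that are not, and their reading is None.
At some moment in a run one of tray may be knocked a few centimetres aside while the robot is not near it.
Once in a run the grip may slacken for a moment while it holds something.
It also fails if it takes over 210 s, if anything falls off the work surface, if the arm or the gripper's body presses on something with over 40 N, if the wrist force passes 120 N, or if a joint passes its speed limit or range.

## Working session

There is one attempt and no reset: what is moved stays moved. The work goes in short steps, Python scripts to look and compute and a shell command to move; the robot and the scene stay as the last step left them, time stands still between calls to the robot, and variables do not carry over. Pictures are saved under pics/ and viewed, at most 14 in all, crops included, and the job is handed in when it is done.

```bash
ls; mkdir -p pics
cat > h.py <<'E'
import numpy as np,cv2
from scipy.spatial.transform import Rotation as Ro
from plant import ctrl,viewer,order
def shot(n,f=None):
    s=ctrl.state(); im=viewer.camera(n)
    if f: cv2.imwrite('pics/'+f,im[:,:,::-1])
    return s,im
def cam(n,s=None):
    i=viewer.camera_info(n); f=210/np.tan(np.radians(i['vertical_fov'])/2)
    K=np.array([[f,0,i['cx']],[0,f,i['cy']],[0,0,1]])
    if n=='wrist':
        T=np.eye(4);T[:3,:3]=Ro.from_rotvec(s['eef_rot']).as_matrix();T[:3,3]=s['ee_pos']
        W=T@np.array(i['hand_eye']);R=W[:3,:3].T;t=-R@W[:3,3]
    else: R=np.array(i['R']);t=np.array(i['t'])
    return K,R,t
def ray(n,uv,s=None):
    K,R,t=cam(n,s);d=R.T@np.linalg.inv(K)@np.array([uv[0],uv[1],1.]);return -R.T@t,d/np.linalg.norm(d)
def onz(n,uv,z,s=None):
    o,d=ray(n,uv,s);return o+d*(z-o[2])/d[2]
def proj(n,X,s=None):
    K,R,t=cam(n,s);p=K@(R@np.array(X,float)+t);return p[:2]/p[2]
def totool(X,s=None):  # world point -> shift in tool axes from TCP
    s=s or ctrl.state();return Ro.from_rotvec(s['eef_rot']).as_matrix().T@(np.array(X)-s['ee_pos'])
E
python3 - <<'E'
from h import *
for n in('top','side','wrist'):
    s,im=shot(n,n+'0.png');print(n,viewer.camera_info(n))
print(s)
E
```

```text
pics
top {'vertical_fov': 50.88358667580317, 'cx': 285.2147680383599, 'cy': 203.26437522292005, 'R': array([[-0.01847214, -0.99961838, -0.02053943],
       [-0.98840982,  0.02135327, -0.15029993],
       [ 0.15068115,  0.01752501, -0.98842707]]), 't': array([-0.01130966,  0.47855163,  1.23801406])}
side {'vertical_fov': 50.58619471343104, 'cx': 286.1470117429389, 'cy': 210.10518875318178, 'R': array([[-9.20050811e-01, -3.91798904e-01, -3.53703556e-04],
       [-1.88789341e-01,  4.44119615e-01, -8.75851787e-01],
       [ 3.43314857e-01, -8.05761371e-01, -4.82580068e-01]]), 't': array([0.42453921, 0.18316127, 0.93949868])}
wrist {'vertical_fov': 59.41527096749064, 'cx': 276.1391730034132, 'cy': 209.03254139703208, 'hand_eye': array([[-2.10723726e-04, -9.51679580e-01, -3.07092711e-01,
         7.86301627e-02],
       [ 9.99999889e-01, -3.29712059e-04,  3.35587685e-04,
        -7.27844456e-05],
       [-4.20624117e-04, -3.07092606e-01,  9.51679544e-01,
        -1.42396193e-01],
       [ 0.00000000e+00,  0.00000000e+00,  0.00000000e+00,
         1.00000000e+00]])}
{'clock': 0.1, 'joint_positions': array([ 1.07119764,  0.57644224,  0.02484127,  1.43780775, -0.01497137,
        1.12898459, -0.05651447]), 'dq': array([-0.00055163, -0.00110339,  0.00012646, -0.00310323, -0.00056323,
       -0.00113581, -0.00059039]), 'joint_efforts': array([ 5.48001583e-03, -7.67298102e+01,  2.25762449e+00, -2.86603546e+01,
        1.58701296e-02,  8.62904009e-03, -8.07359982e-06]), 'ee_pos': array([ 0.27249048, -0.61712687,  0.23053839]), 'eef_rot': array([-3.07255926e+00, -6.48205337e-01,  6.19668226e-04]), 'ft_force': array([0.56851542, 0.31260421, 0.00148555]), 'ft_torque': array([ 0.0261145 ,  0.00664493, -0.01704488]), 'gripper_force': 0.0, 'grip_width': 0.08496477621397809}
```

View pics/top0.png

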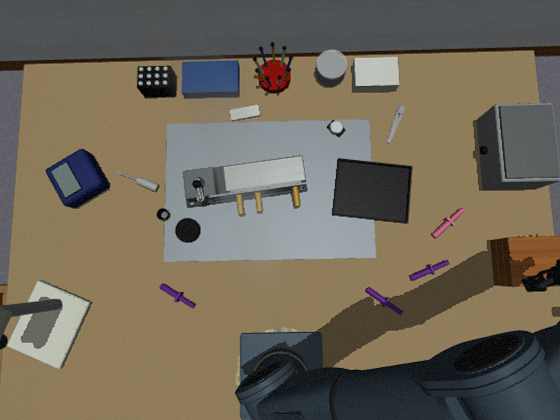

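View pics/side0.png

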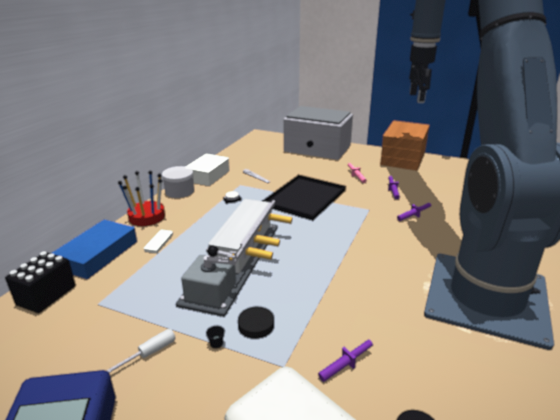

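The top view shows the fixture with its block at about (262,175) and the crank at (198,185). Three brass arbors stick out at (240,203), (259,202) and (296,197). The tray is at (372,190). The pink and purple look-alikes, at (448,222), (430,269), (384,300) and (178,295), are lying on the bench and stay there. Next I'll enlarge the fixture.

Run:
```python
from h import *
im=cv2.imread('pics/top0.png');c=im[145:225,170:320]
cv2.imwrite('pics/c1.png',cv2.resize(c,None,fx=5.3,fy=5.3,interpolation=cv2.INTER_CUBIC))
hsv=cv2.cvtColor(im,cv2.COLOR_BGR2HSV)
m=cv2.inRange(hsv,(14,110,90),(32,255,255));m[:, :180]=0;m[:,315:]=0;m[:170]=0;m[225:]=0
n,_,st,ce=cv2.connectedComponentsWithStats(m)
for i in range(1,n):
    if st[i,4]>15:print(st[i],ce[i],onz('top',ce[i],0.058))
# tray
m=cv2.inRange(hsv,(0,0,0),(180,255,60));m[:150]=0;m[235:]=0;m[:,:325]=0;m[:,425:]=0
cs,_=cv2.findContours(m,cv2.RETR_EXTERNAL,cv2.CHAIN_APPROX_NONE);c=max(cs,key=cv2.contourArea)
P=np.array([onz('top',p[0],0.018)[:2] for p in c],np.float32);print('tray',cv2.minAreaRect(P))
```

```text
[292 186   8  20 108] [295.83333333 195.75      ] [ 0.4958287  -0.05185653  0.058     ]
[256 193   5  18  57] [258.26315789 201.61403509] [0.48128005 0.05520405 0.058     ]
[237 195   5  19  67] [239.23880597 203.67164179] [0.47653584 0.10938829 0.058     ]
tray ((0.5152375102043152, -0.27456921339035034), (0.21967093646526337, 0.1701963096857071), 82.25090026855469)
```

View pics/c1.png

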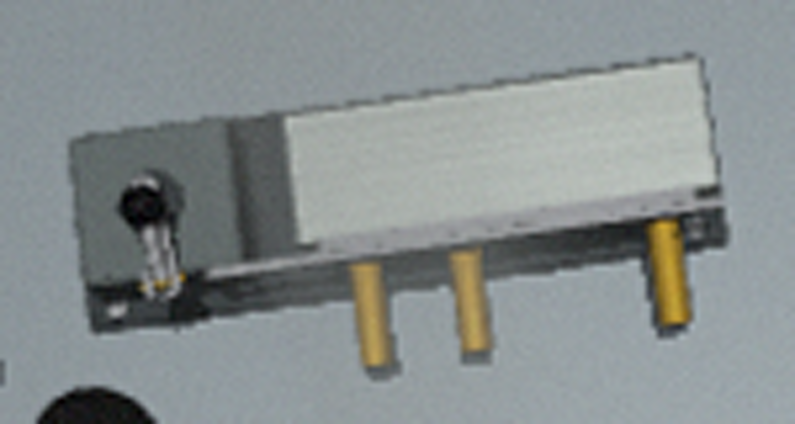

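Run:
```python
from h import *
s=ctrl.state();R=Ro.from_rotvec(s['eef_rot']).as_matrix();print(R.round(3))
k=onz('top',(170+142/5.3,145+203/5.3),.108);p=onz('top',(170+162/5.3,145+285/5.3),.108);print('knob',k,'piv',p,np.linalg.norm(k-p))
a0=np.array([.4958,-.0519]);a3=np.array([.4765,.1094])
y=(a3-a0)/np.linalg.norm(a3-a0);x=np.array([y[1],-y[0]]);o=(a0+a3)/2+.075*x;ax=o+.187*y
print('o',o,'ax',ax,'yaw',np.degrees(np.arctan2(x[1],x[0])))
for c in [(698,57),(718,187),(285,118),(300,245)]:
    q=onz('top',(170+c[0]/5.3,145+c[1]/5.3),.077)[:2]-o;print('blk',q@x,q@y)
q=k[:2]-ax;print('knob rel ax',q@x,q@y);q=p[:2]-ax;print('piv rel',q@x,q@y)
for P in [(.48,-.3,.25),(.515,.222,.25)]: print(P,totool(P))
print('roll cw deg to align toolx to fix x', np.degrees(np.arctan2(R[1,0],R[0,0])))
```

```text
[[ 0.915  0.404 -0.001]
 [ 0.404 -0.915  0.001]
 [-0.    -0.001 -1.   ]]
knob [0.52807135 0.22011623 0.108     ] piv [0.48469391 0.20923952 0.108     ] 0.04472030859640694
o [0.56061882 0.0376604 ] ax [0.53840221 0.22333599] yaw 6.823163084011239
blk 0.033424483557110245 -0.1133270239446258
blk -0.03828690165507839 -0.11370400624208976
blk 0.03167708031547393 0.11006014506998968
blk -0.03801772636629846 0.11018706959402452
knob rel ax -0.010640211130245207 -0.001969588868144082
piv rel -0.055002653933605934 -0.0076157972841004624
(0.48, -0.3, 0.25) [ 0.31793153 -0.20636454 -0.01911778]
(0.515, 0.222, 0.25) [ 0.56079274 -0.66975112 -0.01855249]
roll cw deg to align toolx to fix x 23.823115776148143
```

```bash
python3 -m inch '[0.05,-0.03,-0.02,0,1, 0.10,-0.06,-0.02,0,1, 0.15,-0.09,-0.02,0,1, 0.20,-0.13,-0.02,0,1, 0.26,-0.17,-0.02,0,1, 0.318,-0.206,-0.02,0,1, 0.35,-0.26,-0.02,2,1, 0.375,-0.31,-0.02,4,1, 0.40,-0.36,-0.02,6,1, 0.425,-0.41,-0.02,8,1, 0.45,-0.46,-0.02,10,1, 0.475,-0.51,-0.02,10,1]'
python3 - <<'E'
from h import *
print(totool((.515,.222,.25)),ctrl.state()['joint_positions'])
E
```

```text
clock: 1.65
ee_pos: [0.501, 0.0427, 0.2513]
eef_rot: [3.119, 0.377, 0.0]
ft_force: [1.3, 0.1, -0.1]
grip_width: 0.0854
gripper_force: 0.0
[ 0.0563839  -0.17075895  0.00131719] [-0.10006927  0.30136914 -0.10435044  1.85015998  0.03708129  0.9918083
 -1.55008507]
```

```bash
python3 -m inch '[0.02,-0.05,0,0,0.6, 0.04,-0.10,0,0,0.6, 0.05,-0.15,0,0,0.6, 0.056,-0.171,0,0,0.6, 0.056,-0.171,0,0,0.6, 0.056,-0.171,0,0,0.6]'
python3 - <<'E'
from h import *
s,im=shot('wrist','w1.png')
o=np.array([.5606,.0377]);ax=np.array([.5384,.2233])
for n,P in dict(axis=(*ax,.098),knob=(.528,.220,.108),piv=(.485,.209,.108)).items(): print(n,proj('wrist',P,s))
E
```

```text
clock: 2.4
ee_pos: [0.5149, 0.2186, 0.2512]
eef_rot: [3.118, 0.375, -0.001]
ft_force: [0.5, 0.1, 0.3]
grip_width: 0.0512
gripper_force: 0.0
axis [277.03747705 161.17754363]
knob [278.01001099 177.10503657]
piv [278.5253633  229.40540869]
```

View pics/w1.png

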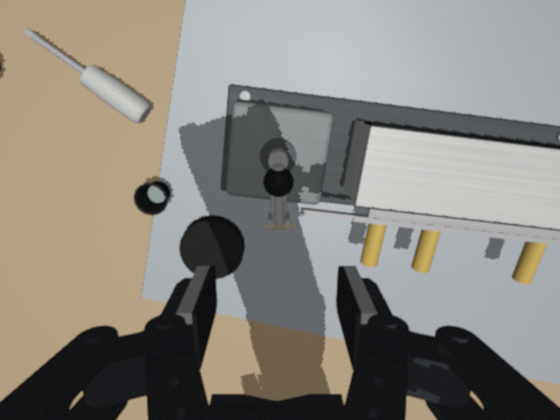

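Close up, the knob is at (278,181), the arm runs straight down the picture to the fold pivot at about (279,222), and the hub is at (277,157). The loupe (153,196) and puck (211,247) are clear of the work.

Run:
```python
from h import *
s=ctrl.state();im=cv2.imread('pics/w1.png')
g=cv2.cvtColor(im,cv2.COLOR_BGR2GRAY);m=(g[165:198,258:300]<32).astype(np.uint8)
n,_,st,ce=cv2.connectedComponentsWithStats(m);i=1+st[1:,4].argmax();uv=ce[i]+[258,165];print(uv,st[i])
k=onz('wrist',uv,.111,s);p=onz('wrist',(279,222),.108,s);h=onz('wrist',(277,157),.098,s)
print(k,p,h,np.linalg.norm((k-p)[:2]),np.linalg.norm((h-p)[:2]),np.degrees(np.arctan2(*(k-p)[1::-1])))
# block top white corners -> fixture pose
hsv=cv2.cvtColor(im,cv2.COLOR_BGR2HSV)
for uv in [(371,121),(355,206)]: print('blk',onz('wrist',uv,.077,s))
print('grip tgt',totool(k+[0,0,.019],s), totool(k-[0,0,.019],s))
print(Ro.from_rotvec(s['eef_rot']).as_matrix()[:,0])
```

```text
[278.12096774 182.03870968] [  6   4  29  27 620]
[0.52489783 0.21893088 0.111     ] [0.49149707 0.20998021 0.108     ] [0.54177552 0.22391073 0.098     ] 0.03457925803944761 0.05217261945064147 15.001549093591999
blk [0.58638728 0.15349638 0.077     ]
blk [0.51171563 0.14408738 0.077     ]
grip tgt [0.00978951 0.00162412 0.12123629] [0.0098037  0.00158378 0.15923626]
[ 9.71611288e-01  2.36582681e-01 -3.73384164e-04]
```

```bash
python3 -m inch '[0.010,0.0015,0.03,0,0.6, 0.010,0.0015,0.07,0,0.6, 0.010,0.0015,0.11,0,0.6, 0.010,0.0015,0.14,0,0.6, 0.010,0.0015,0.156,0,0.6, 0.010,0.0015,0.156,0,0.25, 0.010,0.0015,0.156,0,0.2, 0.010,0.0015,0.156,0,0.2, 0.010,0.0015,0.156,0,0.2, 0.010,0.0015,0.156,0,0.2]' 20
```

```text
clock: 3.7
ee_pos: [0.5254, 0.22, 0.0963]
eef_rot: [3.118, 0.376, 0.002]
ft_force: [0.8, -5.9, 0.8]
grip_width: 0.0221
gripper_force: 19.9
```

Run:
```python
from h import *
s,im=shot('wrist');cv2.imwrite('pics/w2.png',cv2.resize(im[100:310,140:420,::-1],None,fx=2,fy=2))
print(proj('wrist',(.525,.219,.108),s))
```

```text
[278.42110735 296.44746688]
```

View pics/w2.png

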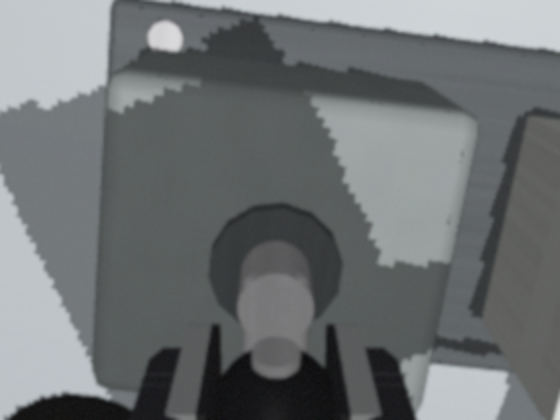

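```bash
python3 -m inch '[-0.0017,0,-0.0086,0,0.2, -0.0048,0,-0.016,0,0.2, -0.0093,0,-0.0226,0,0.2, -0.015,0,-0.0281,0,0.2, -0.0218,0,-0.0324,0,0.2, -0.0292,0,-0.0353,0,0.2, -0.0351,0,-0.0365,0,0.2, -0.0399,0,-0.0368,0,0.2, -0.0399,0,-0.0368,0,0.2, -0.0399,0,-0.0368,0,0.2]'
python3 - <<'E'
from h import *
s,im=shot('side','s1.png');im=im[225:305,165:285,::-1];cv2.imwrite('pics/s1c.png',cv2.resize(im,None,fx=6,fy=6,interpolation=cv2.INTER_CUBIC))
s,im=shot('wrist','w3.png')
E
```

```text
clock: 5.0
ee_pos: [0.4859, 0.2124, 0.1325]
eef_rot: [-3.118, -0.379, -0.0]
ft_force: [0.4, -0.2, 7.5]
grip_width: 0.022
gripper_force: 20.3
```

View pics/s1c.png

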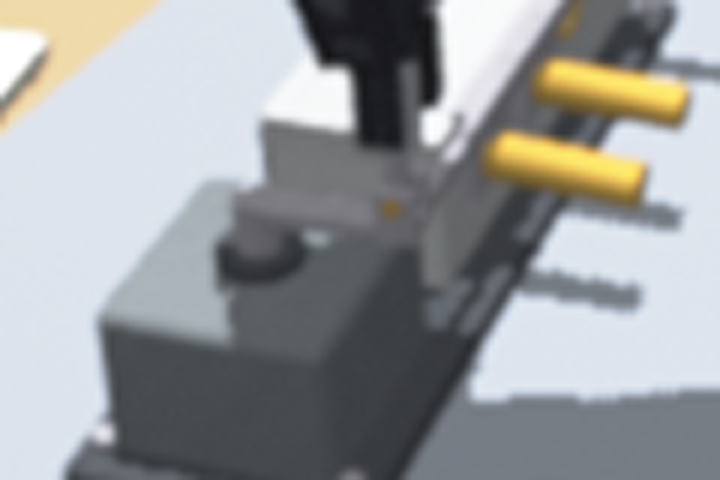

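Run:
```python
from h import *
s=dict(ctrl.state());now=s['ee_pos'].copy();R0=Ro.from_rotvec(s['eef_rot']).as_matrix()
im=cv2.imread('pics/w3.png')
g=im[100:310,140:420];cv2.imwrite('pics/w3c.png',cv2.resize(g,None,fx=2,fy=2))
s2=dict(s);s2['ee_pos']=np.array([.5254,.22,.0963]);s2['eef_rot']=np.array([3.118,.376,.002])
for y in(233,236,239): print('boss',onz('wrist',(278,y),.078,s2))
```

```text
boss [0.54017318 0.22269299 0.078     ]
boss [0.53870459 0.22233149 0.078     ]
boss [0.53722811 0.22196804 0.078     ]
```

View pics/w3c.png

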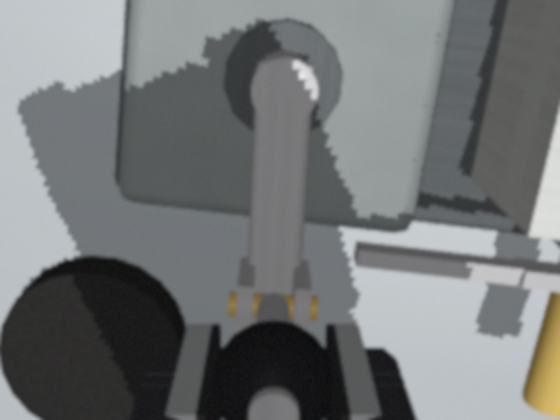

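The handle is upright between the pads, with the arm running from the boss at crop (284,77) to the hinge at (274,303). Next I work out the winding circle.

```bash
cat > arc.py <<'E'
from h import *
import sys
def arc(ax,a1,step,r,yaw=7.0,a0=None):
    s=ctrl.state();p=s['ee_pos'][:2];f=lambda a:np.array(ax)-r*np.array([np.cos(np.radians(yaw)+a),np.sin(np.radians(yaw)+a)])
    d=np.array(ax)-p;
    if a0 is None:a0=np.angle(np.exp(1j*(np.arctan2(d[1],d[0])-np.radians(yaw))))
    print('a0',a0,'dist',np.linalg.norm(d))
    R=Ro.from_rotvec(s['eef_rot']).as_matrix()
    for a in np.append(np.arange(a0,a1,step)[1:],a1):
        w=f(a)-p;print(round(a,2),(R.T@np.array([*w,0]))[:2].round(4))
E
python3 - <<'E'
from arc import *
s=ctrl.state();print('boss',onz('wrist',(282,138.3),.078,s),'hub',onz('wrist',(282.5,144),.098,s))
arc((.538,.2232),5.05,.2,.052)
E
```

```text
boss [0.53960444 0.22248545 0.078     ] hub [0.53935176 0.22248039 0.098     ]
a0 0.08183392512885426 dist 0.053110715704034986
0.28 [0.0018 0.0104]
0.48 [0.0044 0.0204]
0.68 [0.0091 0.0297]
0.88 [0.0155 0.0379]
1.08 [0.0233 0.0447]
1.28 [0.0324 0.0497]
1.48 [0.0423 0.0529]
1.68 [0.0526 0.054 ]
1.88 [0.063  0.0531]
2.08 [0.0729 0.0501]
2.28 [0.0821 0.0452]
2.48 [0.0901 0.0386]
2.68 [0.0966 0.0305]
2.88 [0.1014 0.0213]
3.08 [0.1042 0.0113]
3.28 [0.1051 0.0009]
3.48 [ 0.1038 -0.0094]
3.68 [ 0.1005 -0.0192]
3.88 [ 0.0954 -0.0282]
4.08 [ 0.0885 -0.036 ]
4.28 [ 0.0803 -0.0423]
4.48 [ 0.0709 -0.0468]
4.68 [ 0.0609 -0.0494]
4.88 [ 0.0505 -0.0499]
5.05 [ 0.0418 -0.0488]
```

```bash
python3 -m inch '[0.0018,0.0104,0,0,0.2, 0.0044,0.0204,0,0,0.2, 0.0091,0.0297,0,0,0.2, 0.0155,0.0379,0,0,0.2, 0.0233,0.0447,0,0,0.2, 0.0324,0.0497,0,0,0.2, 0.0423,0.0529,0,0,0.2, 0.0526,0.054,0,0,0.2, 0.0526,0.054,0,0,0.2]'
python3 - <<'E'
from arc import *
arc((.538,.2232),5.05,.2,.052)
E
```

```text
clock: 6.22
ee_pos: [0.5512, 0.1722, 0.1319]
eef_rot: [-3.118, -0.378, -0.002]
ft_force: [0.0, 3.1, 2.5]
grip_width: 0.0223
gripper_force: 20.3
a0 1.7020981022751278 dist 0.05265892065117646
1.9 [ 0.0103 -0.0018]
2.1 [ 0.0202 -0.005 ]
2.3 [ 0.0292 -0.0101]
2.5 [ 0.0371 -0.0169]
2.7 [ 0.0435 -0.0251]
2.9 [ 0.048  -0.0344]
3.1 [ 0.0507 -0.0444]
3.3 [ 0.0513 -0.0548]
3.5 [ 0.0498 -0.0651]
3.7 [ 0.0464 -0.0749]
3.9 [ 0.041  -0.0838]
4.1 [ 0.034  -0.0914]
4.3 [ 0.0256 -0.0975]
4.5 [ 0.0162 -0.1019]
4.7 [ 0.0061 -0.1042]
4.9 [-0.0043 -0.1045]
5.05 [-0.0119 -0.1034]
```

```bash
python3 -m inch '[0.0103,-0.0018,0,0,0.2, 0.0202,-0.005,0,0,0.2, 0.0292,-0.0101,0,0,0.2, 0.0371,-0.0169,0,0,0.2, 0.0435,-0.0251,0,0,0.2, 0.048,-0.0344,0,0,0.2, 0.0507,-0.0444,0,0,0.2, 0.0513,-0.0548,0,0,0.2, 0.0513,-0.0548,0,0,0.2]'
python3 - <<'E'
from arc import *
arc((.538,.2232),5.1,.2,.052)
E
```

```text
clock: 7.35
ee_pos: [0.5851, 0.2376, 0.1317]
eef_rot: [3.117, 0.38, -0.006]
ft_force: [-9.2, -0.7, 5.9]
grip_width: 0.0224
gripper_force: 20.5
a0 -2.966504320485025 dist 0.04927871282016883
-2.77 [ 0.0011 -0.0104]
-2.57 [-0.0025 -0.0201]
-2.37 [-0.008 -0.029]
-2.17 [-0.0151 -0.0365]
-1.97 [-0.0236 -0.0425]
-1.77 [-0.033  -0.0467]
-1.57 [-0.0432 -0.0489]
-1.37 [-0.0536 -0.0491]
-1.17 [-0.0638 -0.0472]
-0.97 [-0.0734 -0.0433]
-0.77 [-0.0821 -0.0376]
-0.57 [-0.0894 -0.0303]
-0.37 [-0.0952 -0.0216]
-0.17 [-0.0991 -0.012 ]
0.03 [-0.101  -0.0018]
0.23 [-0.1009  0.0086]
0.43 [-0.0987  0.0187]
0.63 [-0.0945  0.0282]
0.83 [-0.0885  0.0367]
1.03 [-0.081   0.0439]
1.23 [-0.0722  0.0494]
1.43 [-0.0624  0.053 ]
1.63 [-0.0522  0.0546]
1.83 [-0.0418  0.0542]
2.03 [-0.0317  0.0517]
2.23 [-0.0224  0.0472]
2.43 [-0.014  0.041]
2.63 [-0.0071  0.0333]
2.83 [-0.0019  0.0243]
3.03 [0.0014 0.0145]
3.23 [0.0028 0.0042]
3.43 [ 0.002  -0.0062]
3.63 [-0.0008 -0.0162]
3.83 [-0.0055 -0.0254]
4.03 [-0.0119 -0.0336]
4.23 [-0.0199 -0.0402]
4.43 [-0.029  -0.0452]
4.63 [-0.0389 -0.0483]
4.83 [-0.0493 -0.0493]
5.03 [-0.0596 -0.0483]
5.1 [-0.0629 -0.0474]
```

```bash
python3 -m inch '[-0.003,-0.0103,0,0,0.2, -0.0068,-0.020,0,0,0.2, -0.0123,-0.029,0,0,0.2, -0.0193,-0.0366,0,0,0.2, -0.0277,-0.0427,0,0,0.2, -0.0371,-0.047,0,0,0.2, -0.0472,-0.0494,0,0,0.2, -0.0576,-0.0497,0,0,0.2, -0.065,-0.0486,0,0,0.2, -0.065,-0.0486,0,0,0.2, -0.065,-0.0486,0,0,0.2]'
python3 - <<'E'
from h import *
p=ctrl.state()['ee_pos'][:2]
for ax in((.538,.2232),(.536,.2232)):
    d=np.array(ax)-p;print(np.linalg.norm(d),(np.arctan2(d[1],d[0])-np.radians(7))%(2*np.pi))
E
```

```text
clock: 8.72
ee_pos: [0.5132, 0.2695, 0.1323]
eef_rot: [-3.118, -0.378, -0.005]
ft_force: [7.0, -2.6, -2.8]
grip_width: 0.0224
gripper_force: 20.3
0.05254749917650833 5.080901915934253
0.05163517810901985 5.046732130892572
```

```bash
python3 -m inch '[0,0,0,0,0.5, 0,0,0,0,0.5, 0,0,0,0,0.5, 0,0,-0.03,0,0.5, 0,0,-0.065,0,0.5, 0,0,-0.075,0,0.5, -0.02,0.05,-0.075,2,0.5, -0.045,0.10,-0.075,4,0.5, -0.062,0.148,-0.075,6.7,0.45, -0.062,0.148,-0.075,6.7,0.45, -0.062,0.148,-0.075,6.7,0.45]'
python3 - <<'E'
from h import *
s,im=shot('wrist','w4.png')
o=np.array([.5598,.0376]);x=np.array([.9925,.122]);y=np.array([-.122,.9925])
for n,yy in((0,-.081),(2,.027),(3,.081)):
    for xx in(-.101,-.05): print(n,proj('wrist',[*(o+xx*x+yy*y),.063],s).round(1),end=' ')
hsv=cv2.cvtColor(im,cv2.COLOR_RGB2HSV);m=cv2.inRange(hsv,(14,110,90),(32,255,255))
n,_,st,ce=cv2.connectedComponentsWithStats(m)
for i in range(1,n):
    if st[i,4]>60:print(st[i],ce[i].round(1))
print(s['ee_pos'],totool([*(o-.064*x+.081*y),.041]), Ro.from_rotvec(s['eef_rot']).as_matrix()[:,0])
E
```

```text
clock: 10.1
ee_pos: [0.4871, 0.111, 0.2069]
eef_rot: [-3.135, -0.196, 0.0]
ft_force: [0.5, 0.4, -0.3]
grip_width: 0.0384
gripper_force: 0.0
0 [470.4 236.7] 0 [480.9 177.1] 2 [341.4 236.5] 2 [345.1 176.9] 3 [277.  236.3] 3 [277.1 176.7] [ 268  180   20   55 1040] [277.2 206. ]
[ 331  181   22   54 1006] [341.3 206.8]
[ 455  181   31   55 1117] [469.4 207.4]
[0.48706983 0.11100053 0.2068552 ] [-0.00087531  0.0014401   0.16585172] [ 9.92252127e-01  1.24240456e-01 -1.61566811e-04]
```

View pics/w4.png

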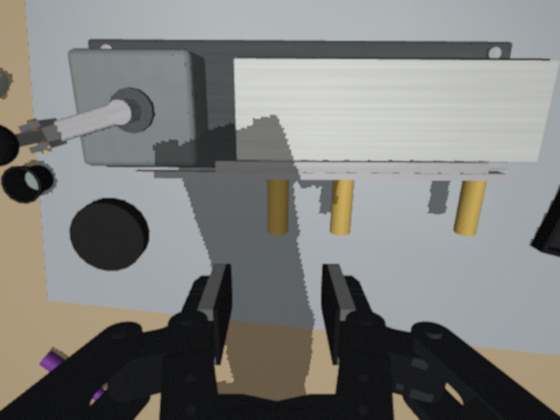

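The prediction matches the picture. The sleeved brass arbors are arbor3 (277,206), arbor2 (341,207) and arbor0 (469,207), and the purple part at (70,375) is a look-alike. I'll descend on arbor3.

```bash
python3 -m inch '[0,0.001,0.05,0,0.45, 0,0.001,0.10,0,0.45, 0,0.001,0.14,0,0.45, 0,0.001,0.166,0,0.45, 0,0.001,0.166,0,0.3, 0,0.001,0.166,0,0.1, 0,0.001,0.166,0,0.1, 0,0.001,0.166,0,0.1, 0,0.001,0.166,0,0.1]' 60
python3 -m inch '[-0.01,0,0,0,0.1, -0.02,0,0,0,0.1, -0.03,0,0,0,0.1, -0.04,0,0,0,0.1, -0.05,0,0,0,0.1, -0.06,0,0,0,0.1, -0.06,0,0,0,0.1]'
```

```text
clock: 11.28
ee_pos: [0.4876, 0.1096, 0.0416]
eef_rot: [-3.135, -0.195, -0.001]
ft_force: [0.5, -0.1, -2.7]
grip_width: 0.0158
gripper_force: 58.5
clock: 12.15
ee_pos: [0.4268, 0.1019, 0.0411]
eef_rot: [3.135, 0.196, -0.001]
ft_force: [0.6, 0.1, -1.8]
grip_width: 0.0156
gripper_force: 58.6
```

```bash
cat > tray.py <<'E'
from h import *
def tray(f=None):
    s,im=shot('top',f);hsv=cv2.cvtColor(im,cv2.COLOR_RGB2HSV)
    m=cv2.inRange(hsv,(0,0,0),(180,255,60));m[:130]=0;m[240:]=0;m[:,:310]=0;m[:,440:]=0
    cs,_=cv2.findContours(m,cv2.RETR_EXTERNAL,cv2.CHAIN_APPROX_NONE);c=max(cs,key=cv2.contourArea)
    P=np.array([onz('top',p[0],0.018)[:2] for p in c],np.float32);r=cv2.minAreaRect(P)
    (cx,cy),(w,h),a=r;yaw=a-90 if w>h else a
    if yaw<-45: yaw+=180
    print('tray',r,'yaw',yaw);return np.array([cx,cy]),yaw
def target(c,yaw,ty,z,tx=-.021):
    a=np.radians(yaw);p=c+tx*np.array([np.cos(a),np.sin(a)])+ty*np.array([-np.sin(a),np.cos(a)])
    s=ctrl.state();R=Ro.from_rotvec(s['eef_rot']).as_matrix();h=np.degrees(np.arctan2(R[1,0],R[0,0]))
    print('world',p,'shift',totool([*p,z],s).round(4),'roll',round(h-yaw,1));return p
E
python3 -m inch '[0,0,-0.04,0,0.1, 0,0,-0.09,0,0.1, 0,0,-0.11,0,0.1, 0,0,-0.11,0,0.1]'
python3 - <<'E'
from tray import *
c,y=tray('t1.png')
target(c,y,-.06,.15)
E
```

```text
clock: 12.65
ee_pos: [0.4289, 0.1024, 0.1523]
eef_rot: [-3.135, -0.195, -0.006]
ft_force: [0.7, 0.2, -2.1]
grip_width: 0.0158
gripper_force: 59.1
tray ((0.5150207877159119, -0.2746255397796631), (0.2196190506219864, 0.16994421184062958), 82.3758773803711) yaw -7.624122619628906
world [ 0.48624601 -0.33130898] shift [0.0039 0.4373 0.0011] roll 14.7
```

```bash
python3 -m inch '[0.01,0.04,0,0,0.1, 0.01,0.08,0,0,0.1, 0.01,0.13,0,0,0.1, 0.01,0.18,0,0,0.1, 0.01,0.23,0,3,0.1, 0.008,0.28,0,6,0.1, 0.006,0.33,0,9,0.1, 0.004,0.38,0,12,0.1, 0.004,0.42,0,14.7,0.1, 0.004,0.437,0,14.7,0.1, 0.004,0.437,0,14.7,0.1]'
python3 - <<'E'
from tray import *
s,im=shot('wrist','w5.png')
a=np.radians(-7.6);R=np.array([[np.cos(a),-np.sin(a)],[np.sin(a),np.cos(a)]])
for c in((-.085,-.11),(.085,-.11),(.085,.11),(-.085,.11)): print(proj('wrist',[*(np.array([.515,-.2746])+R@c),.018],s).round(0))
target(np.array([.515,-.2746]),-7.6,-.06,.010)
E
```

```text
clock: 14.08
ee_pos: [0.4852, -0.3314, 0.1494]
eef_rot: [-3.134, 0.209, 0.004]
ft_force: [-0.8, 0.5, -2.4]
grip_width: 0.0164
gripper_force: 59.1
[337. 270.]
[349.  46.]
[27. 46.]
[ 70. 270.]
world [ 0.48624909 -0.33129555] shift [0.0011 0.0014 0.1398] roll 0.1
```

View pics/w5.png

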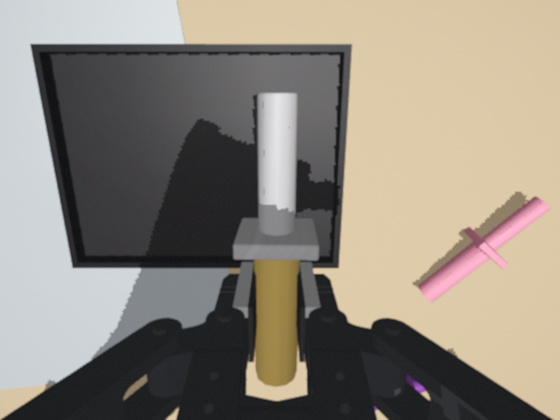

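```bash
python3 -m inch '[0.001,0.001,0.05,0,0.1, 0.001,0.001,0.10,0,0.1, 0.001,0.001,0.125,0,0.1, 0.001,0.001,0.139,0,0.1, 0.001,0.001,0.139,0,0.1, 0.001,0.001,0.139,0,0.35, 0.001,0.001,0.139,0,0.35, 0.001,0.001,0.139,0,0.35, 0.001,0.001,0.10,0,0.4, 0.001,0.001,0.05,0,0.4, 0.001,0.001,0,0,0.4]'
python3 - <<'E'
from h import *
o=np.array([.5598,.0376]);x=np.array([.9925,.122]);y=np.array([-.122,.9925])
shot('wrist','w6.png')
print(totool([*(o-.064*x+.027*y),.15]),ctrl.state()['ee_pos'])
E
```

```text
clock: 15.5
ee_pos: [0.4866, -0.3322, 0.1529]
eef_rot: [3.135, -0.208, 0.0]
ft_force: [0.7, -0.6, 0.0]
grip_width: 0.0346
gripper_force: 0.0
[-0.04795391 -0.38765313  0.0077466 ] [ 0.48910634 -0.33395954  0.1595358 ]
```

```bash
python3 -m inch '[-0.003,-0.03,0,0,0.45, -0.009,-0.08,0,0,0.45, -0.015,-0.13,0,-3,0.45, -0.021,-0.18,0,-6,0.45, -0.027,-0.23,0,-9,0.45, -0.033,-0.28,0,-12,0.45, -0.039,-0.33,0,-14.7,0.45, -0.045,-0.37,0,-14.7,0.45, -0.045,-0.385,0,-14.7,0.45, -0.045,-0.385,0,-14.7,0.45, -0.045,-0.385,0,-14.7,0.45]'
python3 - <<'E'
from h import *
o=np.array([.5598,.0376]);x=np.array([.9925,.122]);y=np.array([-.122,.9925])
s,im=shot('wrist','w7.png')
print(totool([*(o-.064*x+.027*y),.041],s),s['ee_pos'],s['eef_rot'])
hsv=cv2.cvtColor(im,cv2.COLOR_RGB2HSV);m=cv2.inRange(hsv,(14,110,90),(32,255,255))
n,_,st,ce=cv2.connectedComponentsWithStats(m)
for i in range(1,n):
    if st[i,4]>60:print(st[i],totool(onz('wrist',ce[i],.058,s),s).round(4))
# arbor3 in tray, from w6 approx pose
s6=dict(s);s6['ee_pos']=np.array([.4866,-.3322,.1529]);s6['eef_rot']=np.array([3.135,-.208,0])
im=cv2.cvtColor(cv2.imread('pics/w6.png'),cv2.COLOR_BGR2HSV);m=cv2.inRange(im,(14,90,50),(32,255,255));m[:, :200]=0;m[:,360:]=0
n,_,st,ce=cv2.connectedComponentsWithStats(m);i=1+st[1:,4].argmax();print('in tray',st[i],onz('wrist',ce[i],.02,s6))
E
```

```text
clock: 16.92
ee_pos: [0.4929, 0.0537, 0.1511]
eef_rot: [3.135, 0.192, -0.0]
ft_force: [0.3, -0.2, -0.4]
grip_width: 0.0384
gripper_force: 0.0
[ 0.00043421 -0.00296522  0.11007394] [0.49292608 0.05368358 0.15107636] [ 3.13490097e+00  1.92086868e-01 -2.07113783e-04]
[ 262  200   21   63 1237] [-0.0126 -0.0032  0.0931]
[ 411  201   34   62 1496] [-0.013   0.1034  0.0932]
in tray [ 263  177   25   69 1601] [ 0.47574662 -0.33009094  0.02      ]
```

```bash
python3 -m inch '[0,-0.003,0.04,0,0.45, 0,-0.003,0.08,0,0.45, 0,-0.003,0.11,0,0.45, 0,-0.003,0.11,0,0.3, 0,-0.003,0.11,0,0.1, 0,-0.003,0.11,0,0.1, 0,-0.003,0.11,0,0.1, 0,-0.003,0.11,0,0.1]' 60
python3 -m inch '[-0.01,0,0,0,0.1, -0.02,0,0,0,0.1, -0.03,0,0,0,0.1, -0.04,0,0,0,0.1, -0.05,0,0,0,0.1, -0.06,0,0,0,0.1, -0.06,0,0,0,0.1, -0.06,0,-0.04,0,0.1, -0.06,0,-0.09,0,0.1, -0.06,0,-0.11,0,0.1, -0.06,0,-0.11,0,0.1]'
python3 - <<'E'
from tray import *
c,y=tray('t2.png')
target(c,y,0,.15)
E
```

```text
clock: 17.98
ee_pos: [0.4926, 0.0575, 0.0418]
eef_rot: [3.135, 0.193, 0.001]
ft_force: [-1.0, -5.9, 1.2]
grip_width: 0.0154
gripper_force: 59.1
clock: 19.35
ee_pos: [0.434, 0.0513, 0.1523]
eef_rot: [-3.135, -0.196, -0.005]
ft_force: [0.9, 1.1, -1.6]
grip_width: 0.0156
gripper_force: 58.9
tray ((0.5150235891342163, -0.27456504106521606), (0.21957731246948242, 0.16987593472003937), 82.33140563964844) yaw -7.6685943603515625
world [ 0.4942114  -0.27176274] shift [0.0203 0.328  0.0012] roll 14.8
```

```bash
python3 -m inch '[0.01,0.03,0,0,0.1, 0.015,0.07,0,0,0.1, 0.02,0.12,0,3,0.1, 0.02,0.17,0,6,0.1, 0.02,0.22,0,9,0.1, 0.02,0.27,0,12,0.1, 0.02,0.31,0,14.8,0.1, 0.02,0.328,0,14.8,0.1, 0.02,0.328,0,14.8,0.1, 0.02,0.328,0,14.8,0.1]'
python3 - <<'E'
from tray import *
s,im=shot('wrist','w8.png')
target(np.array([.515,-.2746]),-7.6,0,.010)
E
```

```text
clock: 20.65
ee_pos: [0.4934, -0.2702, 0.1504]
eef_rot: [-3.133, 0.207, 0.002]
ft_force: [-0.5, 0.4, -2.0]
grip_width: 0.0156
gripper_force: 58.9
world [ 0.49418447 -0.27182262] shift [0.001  0.0018 0.1406] roll 0.1
```

View pics/w8.png

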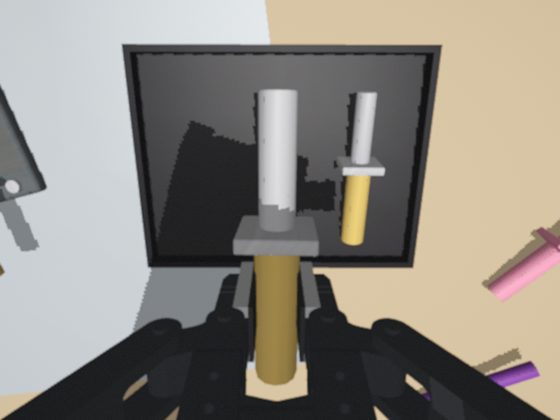

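Arbor3 lies flat in the tray at (360,170). Arbor2 is held level over the middle at (277,240), so I'll set it down.

```bash
python3 -m inch '[0.001,0.001,0.05,0,0.1, 0.001,0.001,0.10,0,0.1, 0.001,0.001,0.125,0,0.1, 0.001,0.001,0.14,0,0.1, 0.001,0.001,0.14,0,0.1, 0.001,0.001,0.14,0,0.35, 0.001,0.001,0.14,0,0.35, 0.001,0.001,0.14,0,0.35, 0.001,0.001,0.10,0,0.4, 0.001,0.001,0.05,0,0.4, 0.001,0.001,0,0,0.4, 0.001,0.001,0,0,0.4]'
python3 - <<'E'
from h import *
o=np.array([.5598,.0376]);x=np.array([.9925,.122]);y=np.array([-.122,.9925])
print(totool([*(o-.064*x-.081*y),.15]),ctrl.state()['ee_pos'])
E
```

```text
clock: 22.2
ee_pos: [0.4964, -0.2744, 0.1553]
eef_rot: [3.132, -0.211, 0.011]
ft_force: [0.1, -0.6, -0.7]
grip_width: 0.0338
gripper_force: 0.0
[-0.02032431 -0.22308013  0.00462627] [ 0.49639474 -0.27437684  0.15528937]
```

```bash
python3 -m inch '[-0.003,-0.03,0,0,0.45, -0.006,-0.07,0,-3,0.45, -0.010,-0.12,0,-6,0.45, -0.014,-0.165,0,-9,0.45, -0.018,-0.20,0,-12,0.45, -0.018,-0.221,0,-14.7,0.45, -0.018,-0.221,0,-14.7,0.45, -0.018,-0.221,0,-14.7,0.45]'
python3 - <<'E'
from h import *
o=np.array([.5598,.0376]);x=np.array([.9925,.122]);y=np.array([-.122,.9925])
s,im=shot('wrist','w9.png')
print(totool([*(o-.064*x-.081*y),.041],s),s['ee_pos'],s['eef_rot'])
hsv=cv2.cvtColor(im,cv2.COLOR_RGB2HSV);m=cv2.inRange(hsv,(14,110,90),(32,255,255))
n,_,st,ce=cv2.connectedComponentsWithStats(m)
for i in range(1,n):
    if st[i,4]>60:print(st[i],totool(onz('wrist',ce[i],.058,s),s).round(4))
E
```

```text
clock: 23.2
ee_pos: [0.506, -0.0534, 0.1509]
eef_rot: [3.135, 0.189, -0.001]
ft_force: [-0.3, -0.2, 0.1]
grip_width: 0.0383
gripper_force: 0.0
[ 0.00057594 -0.00281706  0.10989658] [ 0.50596429 -0.05338039  0.15089886] [ 3.13516087e+00  1.88660898e-01 -5.91042339e-04]
[ 261  185   25   79 1527] [-0.0109 -0.0024  0.0929]
[ 511  220   49   67 1532] [-0.0308  0.1829  0.093 ]
```

```bash
python3 -m inch '[0,-0.0027,0.04,0,0.45, 0,-0.0027,0.08,0,0.45, 0,-0.0027,0.11,0,0.45, 0,-0.0027,0.11,0,0.3, 0,-0.0027,0.11,0,0.1, 0,-0.0027,0.11,0,0.1, 0,-0.0027,0.11,0,0.1, 0,-0.0027,0.11,0,0.1]' 60
python3 -m inch '[-0.01,0,0,0,0.1, -0.02,0,0,0,0.1, -0.03,0,0,0,0.1, -0.04,0,0,0,0.1, -0.05,0,0,0,0.1, -0.06,0,0,0,0.1, -0.06,0,0,0,0.1, -0.06,0,-0.04,0,0.1, -0.06,0,-0.09,0,0.1, -0.06,0,-0.11,0,0.1, -0.06,0,-0.11,0,0.1]'
python3 - <<'E'
from tray import *
c,y=tray('t3.png')
target(c,y,0.06,.15)
E
```

```text
clock: 24.25
ee_pos: [0.5058, -0.0498, 0.0417]
eef_rot: [3.135, 0.191, 0.001]
ft_force: [-2.3, -5.6, 1.6]
grip_width: 0.0159
gripper_force: 59.1
clock: 25.62
ee_pos: [0.4472, -0.0562, 0.1523]
eef_rot: [3.135, 0.193, 0.005]
ft_force: [0.2, -0.7, -2.1]
grip_width: 0.0161
gripper_force: 59.0
tray ((0.4943094849586487, -0.2421712428331375), (0.2896324694156647, 0.25552037358283997), 86.04961395263672) yaw -3.9503860473632812
world [ 0.47749294 -0.18086705] shift [0.0155 0.1275 0.0012] roll 11.0
```

```bash
python3 -m inch '[0.01,0.03,0,0,0.1, 0.02,0.07,0,3,0.1, 0.03,0.11,0,8,0.1, 0.036,0.14,0,12,0.1, 0.036,0.16,0,14.7,0.1, 0.036,0.16,0,14.7,0.1, 0.036,0.16,0,14.7,0.1]'
python3 - <<'E'
from tray import *
s,im=shot('wrist','w10.png')
target(np.array([.515,-.2746]),-7.6,.06,.010)
E
```

```text
clock: 26.55
ee_pos: [0.501, -0.2094, 0.1506]
eef_rot: [-3.134, 0.207, 0.002]
ft_force: [-0.2, 0.2, -1.4]
grip_width: 0.016
gripper_force: 59.0
world [ 0.50211986 -0.21234968] shift [0.0015 0.003  0.1408] roll 0.1
```

View pics/w10.png

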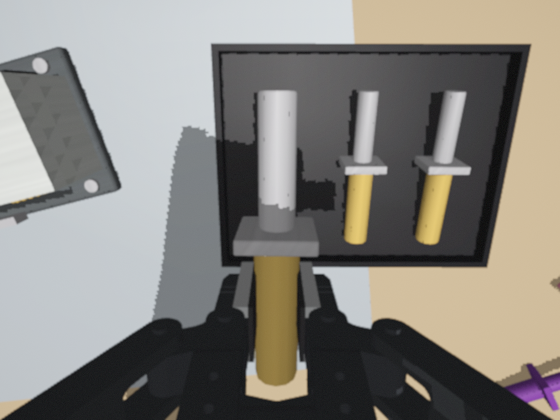

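The tray has not moved. Arbor2 is at (360,170), arbor3 at (440,170), and the free space at (277,200) is below the held arbor0. I'll set it down.

```bash
python3 -m inch '[0.001,0.003,0.05,0,0.1, 0.001,0.003,0.10,0,0.1, 0.001,0.003,0.125,0,0.1, 0.001,0.003,0.14,0,0.1, 0.001,0.003,0.14,0,0.1, 0.001,0.003,0.14,0,0.35, 0.001,0.003,0.14,0,0.35, 0.001,0.003,0.14,0,0.35, 0.001,0.003,0.10,0,0.4, 0.001,0.003,0.05,0,0.4, 0.001,0.003,-0.03,0,0.4, 0.001,0.003,-0.05,0,0.4]'
python3 - <<'E'
from h import *
ax=np.array([.537,.2232]);a=np.radians(7)+5.02;k=ax-.052*np.array([np.cos(a),np.sin(a)])
print('knob',k,totool([*k,.20]),ctrl.state()['ee_pos'])
s,im=shot('top','t4.png');print(proj('top',[*k,.148]))
c=im[130:240,150:430,::-1];cv2.imwrite('pics/t4c.png',cv2.resize(c,None,fx=2.8,fy=2.8))
E
```

```text
clock: 28.1
ee_pos: [0.5027, -0.2143, 0.2045]
eef_rot: [3.134, -0.211, 0.006]
ft_force: [0.6, -0.5, -0.7]
grip_width: 0.0341
gripper_force: 0.0
knob [0.51533293 0.2704709 ] [-0.05232839 -0.48209401  0.00403109] [ 0.50265165 -0.2142844   0.20454203]
[174.59203273 185.48969187]
```

View pics/t4c.png

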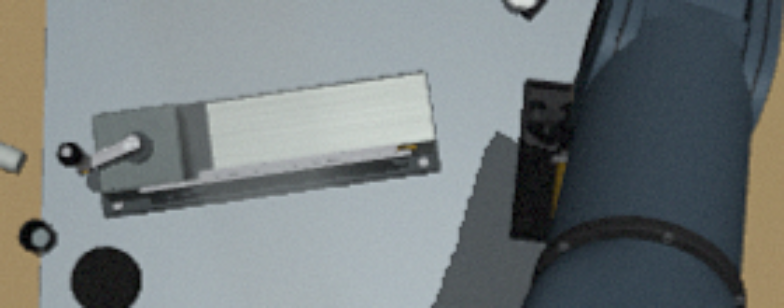

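All sleeves are empty. The knob at crop (70,153) is where I predicted. I'll return to it.

```bash
python3 -m inch '[-0.003,-0.03,0,0,0.6, -0.008,-0.08,0,0,0.6, -0.013,-0.13,0,-2,0.6, -0.018,-0.18,0,-4,0.6, -0.023,-0.23,0,-6,0.6, -0.028,-0.28,0,-8,0.6, -0.034,-0.33,0,-10,0.6, -0.039,-0.38,0,-12,0.6, -0.045,-0.43,0,-14.7,0.6, -0.051,-0.47,0,-14.7,0.6, -0.051,-0.480,0,-14.7,0.6, -0.051,-0.480,0,-14.7,0.6]'; python3 -m inch '[0,0,0,0,0.6]'
python3 - <<'E'
from h import *
s,im=shot('wrist','w11.png');k=[.5153,.2705,.148]
u=proj('wrist',k,s);print(u)
g=im.max(2);x0,y0=int(u[0])-45,int(u[1])-45
m=(g[y0:y0+90,x0:x0+90]<40).astype(np.uint8);n,_,st,ce=cv2.connectedComponentsWithStats(m)
for i in range(1,n):
    if st[i,4]>50:
        uv=ce[i]+[x0,y0];p=onz('wrist',uv,.148,s);print(st[i],uv,p,totool([p[0],p[1],.132],s))
print(s['ee_pos'],totool([.5153,.2705,.132],s))
E
```

```text
clock: 29.65
ee_pos: [0.5156, 0.2684, 0.2009]
eef_rot: [3.135, 0.193, -0.0]
ft_force: [-0.1, -1.0, 0.4]
grip_width: 0.0513
gripper_force: 0.0
clock: 29.78
ee_pos: [0.516, 0.2667, 0.2011]
eef_rot: [3.135, 0.189, 0.0]
ft_force: [0.1, 0.4, 0.6]
grip_width: 0.0514
gripper_force: 0.0
[269.17977804 235.31298343]
[   6   21   68   69 2734] [265.64411119 252.14155084] [0.50462584 0.2713367  0.148     ] [-0.0107099  -0.00608267  0.06909053]
[0.51598473 0.2666582  0.20109623] [-0.00021373 -0.00396889  0.06909211]
```

```bash
python3 -m inch '[0,-0.0035,0.03,0,0.6, 0,-0.0035,0.055,0,0.6, 0,-0.0035,0.069,0,0.6, 0,-0.0035,0.069,0,0.3, 0,-0.0035,0.069,0,0.2, 0,-0.0035,0.069,0,0.2, 0,-0.0035,0.069,0,0.2, 0,-0.0035,0.069,0,0.2]' 20
python3 - <<'E'
from h import *
s=ctrl.state();R=Ro.from_rotvec(s['eef_rot']).as_matrix();ax=np.array([.537,.2232]);k=np.array([.5153,.2705])
for c in s['ee_pos'][:2],:
  for a in np.arange(4.85,-0.1,-.2):
    b=np.radians(7)+a;r=.0515;q=ax-r*np.array([np.cos(b),np.sin(b)])
    print(round(a,2),(R.T@np.array([*(q-k),0]))[:2].round(4))
E
```

```text
clock: 30.82
ee_pos: [0.5159, 0.2709, 0.1328]
eef_rot: [3.135, 0.191, 0.002]
ft_force: [1.3, -5.2, 0.1]
grip_width: 0.0223
gripper_force: 19.9
4.85 [ 0.0087 -0.0014]
4.65 [ 0.019  -0.0018]
4.45 [ 0.0291 -0.0002]
4.25 [0.0387 0.0035]
4.05 [0.0475 0.0089]
3.85 [0.0549 0.016 ]
3.65 [0.0608 0.0245]
3.45 [0.0649 0.0339]
3.25 [0.067 0.044]
3.05 [0.0671 0.0543]
2.85 [0.0651 0.0643]
2.65 [0.0612 0.0739]
2.45 [0.0555 0.0824]
2.25 [0.0482 0.0896]
2.05 [0.0396 0.0953]
1.85 [0.03   0.0991]
1.65 [0.0199 0.1009]
1.45 [0.0096 0.1007]
1.25 [-0.0004  0.0985]
1.05 [-0.0098  0.0943]
0.85 [-0.0181  0.0883]
0.65 [-0.0252  0.0808]
0.45 [-0.0305  0.072 ]
0.25 [-0.0341  0.0624]
0.05 [-0.0356  0.0522]
```

```bash
python3 -m inch '[0.0087,-0.0014,0,0,0.2, 0.019,-0.0018,0,0,0.2, 0.0291,-0.0002,0,0,0.2, 0.0387,0.0035,0,0,0.2, 0.0475,0.0089,0,0,0.2, 0.0549,0.016,0,0,0.2, 0.0608,0.0245,0,0,0.2, 0.0649,0.0339,0,0,0.2, 0.067,0.044,0,0,0.2, 0.0671,0.0543,0,0,0.2, 0.0651,0.0643,0,0,0.2, 0.0612,0.0739,0,0,0.2]'
python3 -m inch '[-0.0057,0.0085,0,0,0.2, -0.013,0.0157,0,0,0.2, -0.0216,0.0214,0,0,0.2, -0.0312,0.0252,0,0,0.2, -0.0413,0.027,0,0,0.2, -0.0516,0.0268,0,0,0.2, -0.0616,0.0246,0,0,0.2, -0.071,0.0204,0,0,0.2, -0.0793,0.0144,0,0,0.2, -0.0864,0.0069,0,0,0.2, -0.0917,-0.0019,0,0,0.2, -0.0953,-0.0115,0,0,0.2]'
python3 -m inch '[-0.0015,-0.0102,0,0,0.2, -0.0015,-0.0102,0,0,0.2, -0.0015,-0.0102,0,0,0.2]'
```

```text
clock: 32.33
ee_pos: [0.5856, 0.2062, 0.1327]
eef_rot: [-3.135, -0.193, -0.003]
ft_force: [-0.7, 2.7, 4.6]
grip_width: 0.0218
gripper_force: 20.1
clock: 33.83
ee_pos: [0.489, 0.2043, 0.1325]
eef_rot: [3.134, 0.19, 0.001]
ft_force: [2.3, -2.2, 7.6]
grip_width: 0.0224
gripper_force: 20.2
clock: 34.2
ee_pos: [0.4861, 0.2156, 0.1325]
eef_rot: [-3.136, -0.193, -0.001]
ft_force: [-2.7, 1.5, 8.1]
grip_width: 0.0219
gripper_force: 20.3
```

```bash
python3 -m inch '[0.0068,0,0.0006,0,0.2, 0.0145,0,0.0027,0,0.2, 0.0216,0,0.0063,0,0.2, 0.0279,0,0.0113,0,0.2, 0.033,0,0.0174,0,0.2, 0.0368,0,0.0244,0,0.2, 0.0392,0,0.0321,0,0.2, 0.0399,0,0.038,0,0.2, 0.040,0,0.039,0,0.2, 0.040,0,0.039,0,0.2, 0.040,0,0.039,0,0.2]'
```

```text
clock: 35.58
ee_pos: [0.5266, 0.221, 0.0934]
eef_rot: [-3.135, -0.192, -0.002]
ft_force: [4.1, 2.8, 0.3]
grip_width: 0.0226
gripper_force: 21.1
```

```bash
python3 -m inch '[0,0,0,0,0.5, 0,0,0,0,0.5, 0,0,0,0,0.5, 0,0,-0.03,0,0.5, 0,0,-0.08,0,0.5, 0,0,-0.14,0,0.5, 0,0.05,-0.16,0,0.5, 0,0.10,-0.16,0,0.5, 0,0.15,-0.16,0,0.5, 0,0.18,-0.16,0,0.5, 0,0.18,-0.16,0,0.5]'
python3 - <<'E'
from h import *
s,im=shot('top','t5.png');s2,im2=shot('side')
a=cv2.resize(im[150:230,150:290,::-1],None,fx=4,fy=4);b=cv2.resize(im2[210:310,165:305,::-1],None,fx=4,fy=4)[:280]
b2=cv2.resize(im[130:240,310:430,::-1],(230,211))
out=np.zeros((600,800,3),np.uint8);out[:320,:560]=a;out[320:600,:560]=b;out[:211,565:795]=b2;cv2.imwrite('pics/end.png',out)
E
```

```text
clock: 36.95
ee_pos: [0.5478, 0.0389, 0.253]
eef_rot: [3.135, 0.185, -0.001]
ft_force: [-0.1, 0.9, 0.0]
grip_width: 0.0427
gripper_force: 0.0
```

View pics/end.png

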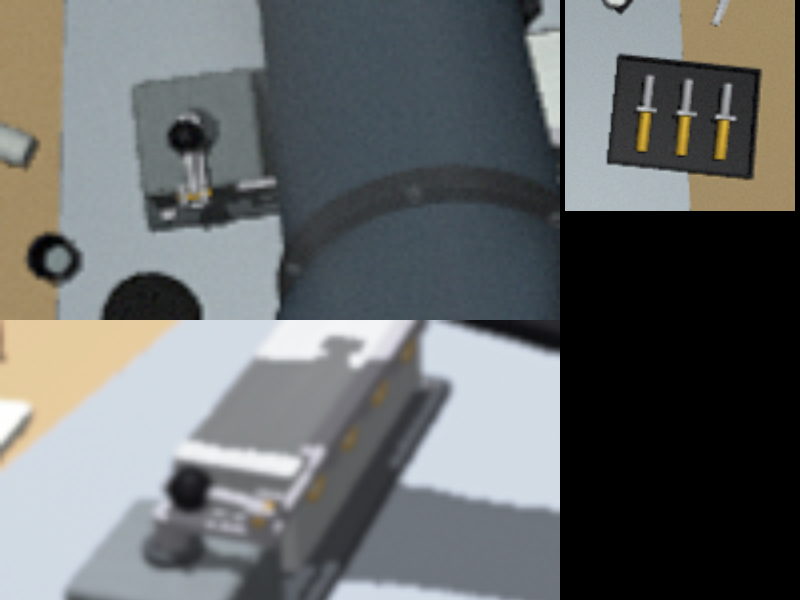

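All three arbors lie in the tray, the crank is home and the knob is at (187,133), near the axis. I'll check the fold angle by triangulation before handing in.

Run:
```python
from h import *
o1,d1=ray('top',(196.75,183.1));o2,d2=ray('side',(212,252))
t=np.linalg.lstsq(np.c_[d1,-d2],o2-o1,rcond=None)[0];a=o1+t[0]*d1;b=o2+t[1]*d2
print(a,b,np.linalg.norm(((a+b)/2)[:2]-[.537,.2232]))
for th in(0,.15,.3,.45):
    r=.052-.04*np.cos(th);q=[.537-r*.99,.2232-r*.14,.108+.04*np.sin(th)];print(th,proj('side',q),proj('top',q))
```

```text
[0.52811779 0.21967244 0.11055884] [0.52910771 0.22010939 0.11085787] 0.009016429288302359
0 [213.46401948 253.99345369] [196.27155923 184.36635629]
0.15 [213.43551681 251.54403282] [195.81274091 184.1047386 ]
0.3 [213.82723396 249.19901003] [195.40182645 184.16602801]
0.45 [214.63490415 247.01162317] [195.04889208 184.55363213]
```

```bash
python3 -m inch '[0,0,0,0,0.5, 0,0,0,0,0.5, 0,0,0,0,0.5, 0,0,0,0,0.5]'; python3 -c "
from plant import order;print(order.sign_off())"
```

```text
clock: 37.55
ee_pos: [0.548, 0.0424, 0.2531]
eef_rot: [-3.136, -0.193, 0.0]
ft_force: [0.1, -0.3, 0.1]
grip_width: 0.0429
gripper_force: 0.0
the job is handed in; nothing more can be done
None
```

The job is handed in, though sign-off returned no verdict: all three arbors present (0, 2 and 3) lie in the tray, the bar is wound home, the handle is folded to about 0.1 rad or less by my measurement, and I kept clear of the other tools.

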